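# Put mixed baking stock back into its counter trays

### The job

Sort the mixed handful of loose baking stock on the counter between the robot and the three trays, back into those trays: both sprinkle tubs in the blue tray, both food-colouring bottles in the white tray, the ribbon reel in the black tray. Tubs and bottles must stand upright and the reel lie flat, each resting on its tray's floor, not stacked or leaning. Leave the tin and the spatula where they are.

Things in the scene. Friction and masses are not known exactly. Their poses are not given: they have to be found in the camera images.
- tub_pink: round closed tub of pink sprinkles with a white lid rim and pink lid centre, 56 mm diameter, 60 mm high, about 120 g, standing. Straight-sided, rigid. Origin: centre of its underside; z up its axis.
- tub_yellow: round closed tub of yellow sprinkles with a white lid rim and yellow lid centre, 56 mm diameter, 60 mm high, about 120 g, standing. Straight-sided, rigid. Origin: centre of its underside; z up its axis.
- bottle_red: small red food-colouring bottle with a cap of the same colour and a white paper label round its body, standing: body 32 mm diameter and straight up to 46 mm, cap 19 mm diameter, 70 mm high in all, about 50 g. Origin: centre of its underside; z up its axis.
- bottle_green: small green food-colouring bottle with a cap of the same colour and a white paper label round its body, standing: body 32 mm diameter and straight up to 46 mm, cap 19 mm diameter, 70 mm high in all, about 50 g. Origin: centre of its underside; z up its axis.
- reel: reel of violet ribbon between two white rims, lying flat, 56 mm diameter over the rims (ribbon 52 mm), 26 mm high, about 60 g, rigid. Origin: centre of its underside; z up its axis.
- tray_blue: blue open tray, fixed to the counter, outside 120 mm (its x) by 170 mm (its y) by 25 mm high, walls and floor 5 mm thick (inside 110 by 160 mm, rim 25 mm and floor 5 mm above the counter). Origin: centre of its underside; z up; y along its long side.
- tray_white: white open tray, fixed to the counter, outside 120 mm (its x) by 170 mm (its y) by 25 mm high, walls and floor 5 mm thick (inside 110 by 160 mm, rim 25 mm and floor 5 mm above the counter). Origin: centre of its underside; z up; y along its long side.
- tray_black: black open tray, fixed to the counter, outside 120 mm (its x) by 170 mm (its y) by 25 mm high, walls and floor 5 mm thick (inside 110 by 160 mm, rim 25 mm and floor 5 mm above the counter). Origin: centre of its underside; z up; y along its long side.
- tin: bystander: loose pale-turquoise tin with a metal lid, 72 mm diameter, 60 mm high. Not part of the job. Origin: centre of its underside.
- spatula: bystander: loose spatula lying flat along its own x, handle towards -x. Not part of the job. Origin: where handle and blade shank meet, on the underside; about 140 mm of handle behind it and 140 mm of shank and blade ahead.
There are look-alikes about, which are no part of the job. There is more than one size of the tub_yellow; the job needs the largest.

How it is judged:
At the end, for the whole second after the job is handed in: Tubs in the blue tray, bottles in the white, reel in the black: each underside centre within 55 mm (tray x) and 80 mm (tray y) of the tray's centre and under 12 mm above its underside, axis within 0.15 rad of vertical, at rest (under 0.02 m/s, 0.3 rad/s) (x of tub_pink in the frame of tray_blue between -0.055 and 0.055 m and y of tub_pink in the frame of tray_blue between -0.08 and 0.08 m and z of each of tub_pink, tub_yellow in the frame of tray_blue below 0.012 m and angle between each of tub_pink, tub_yellow, bottle_red, bottle_green, reel's own z axis and vertical below 0.15 rad and linear speed of each of tub_pink, tub_yellow, bottle_red, bottle_green, reel below 0.02 m/s and angular speed of each of tub_pink, tub_yellow, bottle_red, bottle_green, reel below 0.3 rad/s and x of tub_yellow in the frame of tray_blue between -0.055 and 0.055 m and y of tub_yellow in the frame of tray_blue between -0.08 and 0.08 m and x of bottle_red in the frame of tray_white between -0.055 and 0.055 m and y of bottle_red in the frame of tray_white between -0.08 and 0.08 m and z of each of bottle_red, bottle_green in the frame of tray_white below 0.012 m and x of bottle_green in the frame of tray_white between -0.055 and 0.055 m and y of bottle_green in the frame of tray_white between -0.08 and 0.08 m and x of reel in the frame of tray_black between -0.055 and 0.055 m and y of reel in the frame of tray_black between -0.08 and 0.08 m and z of reel in the frame of tray_black below 0.012 m); the robot touches nothing.
It fails at once if the tin is pushed more than 25 mm from its place (distance of tin from where it was at the start of the episode above 0.025 m).
It fails at once if the spatula is pushed more than 25 mm from its place (distance of spatula from where it was at the start of the episode above 0.025 m).
It also fails if it takes over 128 s, if anything falls off the work surface, if the arm or the gripper's body presses on something with over 40 N, if the wrist force passes 120 N, or if a joint passes its speed limit or range.

### The arm

A 6-joint arm with a two-finger parallel gripper is mounted at the origin on the work surface. World frame = base frame: x ahead of the robot, y to its left, z up, the work surface at z = 0. Lengths are in m, angles in rad, forces in N, time in s.
With the tool pointing down it reaches from about 0.325 to 1 m from the base axis. Payload 5.1 kg.
Tool frame: the origin (TCP) lies where the fingers leave the gripper's body, on its centre line; the fingertips stand 73 mm ahead of it and the grasp point (between the pads) lies 54 mm ahead of it (ctrl.tip_extent is the distance from the TCP to the fingertips, in m); z points along the fingers, y is the line along which they close (so a half turn about z gives the same grasp; the last joint's range is limited). The gripper opens to 85 mm and grips with 20 to 120 N. Pads are 22 mm wide; open, the fingers measure 114 mm over their backs; the gripper's body (76 mm by 85 mm) begins 54 mm behind the grasp point. The pads swing forward as they close: fully open they stand 13 mm farther back than shut.
Start: joints at [-1.219, 0.124, 1.65, -0, 1.367, -0.083], TCP at [0.274, -0.59, 0.304] pointing down, gripper open.
Joint ranges: [-2.61, 2.61], [-1.02, 2.33], [0.03, 2.71], [-1.35, 4.49], [0.32, 2.68], [-2.91, 2.91]. Speed limits (rad/s): [2.57, 2.57, 3.14, 3.14, 3.14, 3.14].

### API

Orientations are given as a rotation vector (axis times angle).
In Python, from rig import ctrl gives the robot as it stands. The module is installed in compiled form; this text tells all that it offers.
- The arm moves only by the shell command python3 -m creep 'ROWS' [FORCE]. ROWS is a JSON object of lists of equal length, an entry for each row: "jaw": the finger opening in mm, from 0 to 85.4; "offset": the shift along the tool's x, y, z in mm, a list of three; "turn": the turn about the tool's z in units of 6 degrees (1.0 is 6 degrees). A call has 1 to 5 rows; each row shifts and turns the commanded pose from where the row before left it, along the tool's axes as they then stand; what a row does not reach is not made up. A row lasts 1/8 s, in which the tool goes at most 62.5 mm and 10.7 degrees, less where a joint would pass 70% of its speed; a pose out of reach is approached as far as the arm can. A call is refused whole if a number of a shift passes 62.5 or a number of a turn 1, either way. A call with a gripper value outside its range is refused whole. The fingers move at their own pace and stop on an object; FORCE is the grip in N (left out, the last holds). Time passes only in rows, so rows that do not move let the fingers close. It gives the time, the measured TCP pose, the force, the opening and the grip force at its end, in the units of the state.
- ctrl.get_obs(): the state, without advancing time (a new reading comes with each control period).
- ctrl.snapshot(name): name is "scene" or "top" or "wrist"; returns a dict with "image" (384x512x3 uint8, red, green, blue), "camera_matrix" (3x3 intrinsics, pixels), "eye" and "attitude" of the camera in the world; the wrist camera has in their place "mount" (4x4, takes a point from camera to tool coordinates, whose origin is the TCP and whose axes are the flange's). Camera axes: x right, y down, z forward; pixel columns grow to the right and rows downward; lengths in m; the calibration is good to about 2 mm. A picture is of the moment at which its call begins: read the wrist's pose just before it. There is no depth.
- ctrl.sign_off(): hands the job in; it is judged then, once.
The state is a dict: "time": time; "joints": joint angles; "joint_velocities": joint speeds; "tau": joint torques, N m; "tcp_pos": TCP position; "ee_rot": TCP orientation; "force": force on the tool from outside, world axes, zero at the start; "moment": the same for the moment, N m; "opening": finger opening in m; "grip_force": force on a finger pad.
Only numpy, scipy, OpenCV 4.12 (cv2) and the standard library are available. Lean on these libraries where they do the work, as an engineer would, in place of code of your own. Each camera call takes 0.05 s, during which the arm holds its last target. There are 200 camera calls.

## Working session

There is one attempt and no reset: what is moved stays moved. The work goes in short steps, Python scripts to look and compute and a shell command to move; the robot and the scene stay as the last step left them, time stands still between calls to the robot, and variables do not carry over. Pictures are saved under pics/ and viewed, at most 14 in all, crops included, and the job is handed in when it is done.

```bash
mkdir -p pics; cat > h.py <<'E'
import numpy as np,cv2,pickle
from rig import ctrl
from scipy.spatial.transform import Rotation as R
def shot(n,f):
    o=ctrl.get_obs();s=ctrl.snapshot(n);s['obs']=o
    cv2.imwrite(f'pics/{f}.png',s['image'][:,:,::-1]);pickle.dump(s,open(f'pics/{f}.pkl','wb'));return s
E
python3 - <<'E'
from h import *
o=ctrl.get_obs();print(o['tcp_pos'],o['ee_rot'],o['opening'],o['time'],R.from_rotvec(o['ee_rot']).as_matrix().round(3))
for n in ['scene','top','wrist']:
    s=shot(n,n+'0');print({k:np.round(v,4).tolist() for k,v in s.items() if k not in('image','obs')})
a=cv2.imread('pics/scene0.png')
E
```

```text
[ 0.27362588 -0.58909873  0.30266558] [-3.06564951e+00 -6.77171410e-01  3.90733294e-04] 0.08519790740041255 0.0 [[ 0.907  0.421 -0.001]
 [ 0.421 -0.907  0.002]
 [ 0.    -0.002 -1.   ]]
{'camera_matrix': [[460.2653, 0.0, 255.7285], [0.0, 460.2653, 191.596], [0.0, 0.0, 1.0]], 'eye': [1.4167, -0.3502, 0.8927], 'attitude': [-1.9494, -1.3497, 0.6152]}
{'camera_matrix': [[446.9986, 0.0, 246.1953], [0.0, 446.9986, 185.5458], [0.0, 0.0, 1.0]], 'eye': [0.3627, 0.0097, 1.2766], 'attitude': [-2.1773, 2.1557, -0.1495]}
{'camera_matrix': [[316.9454, 0.0, 257.3285], [0.0, 316.9454, 194.3336], [0.0, 0.0, 1.0]], 'mount': [[-0.0001, -0.9529, -0.3033, 0.0768], [1.0, -0.0001, -0.0003, -0.0003], [0.0003, -0.3033, 0.9529, -0.071], [0.0, 0.0, 0.0, 1.0]]}
```

View pics/top0.png

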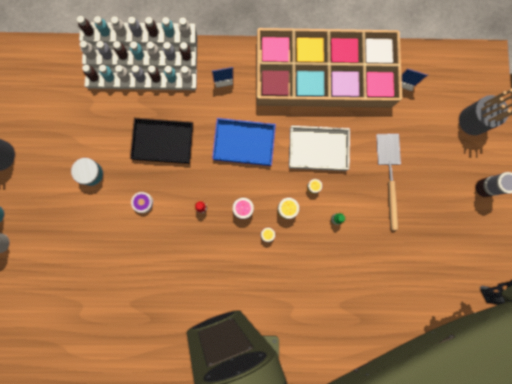

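View pics/scene0.png

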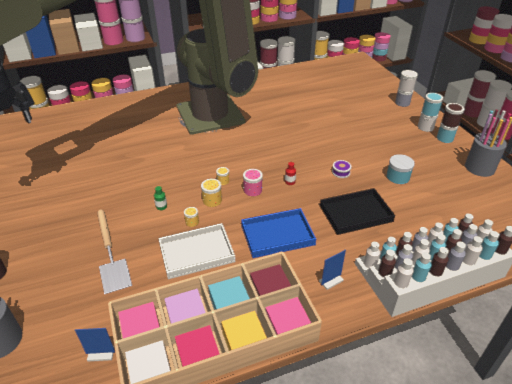

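```bash
python3 - <<'E'
import cv2,numpy as np
a=cv2.imread('pics/top0.png')[110:250,70:360];b=cv2.imread('pics/scene0.png')[140:280,135:425]
cv2.imwrite('pics/c0.png',cv2.resize(a,(783,378),interpolation=cv2.INTER_CUBIC))
cv2.imwrite('pics/c1.png',cv2.resize(b,(783,378),interpolation=cv2.INTER_CUBIC))
E
```

```text
(no output)
```

View pics/c0.png

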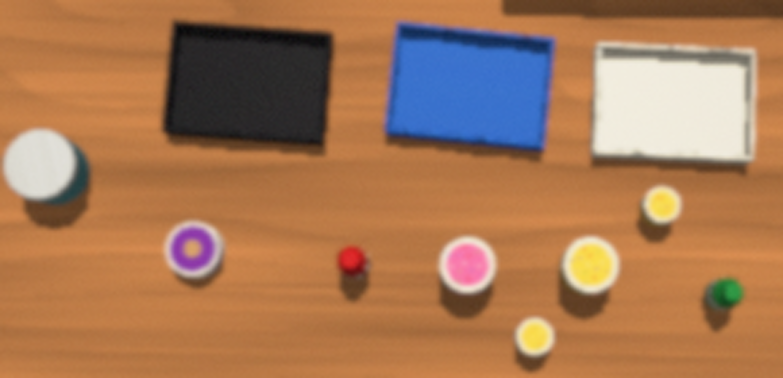

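View pics/c1.png

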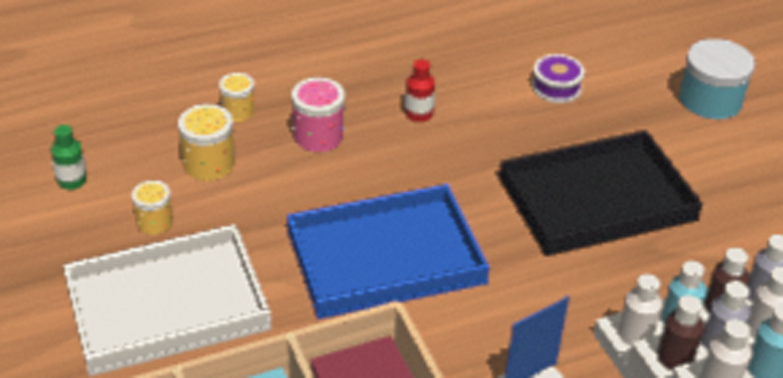

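```bash
cat >> h.py <<'E'
def ray(s,p):
    K=s['camera_matrix'];d=np.linalg.solve(K,[p[0],p[1],1.])
    if 'eye' in s: A=R.from_rotvec(s['attitude']).as_matrix();e=np.array(s['eye'])
    else:
        W=R.from_rotvec(s['obs']['ee_rot']).as_matrix();M=np.array(s['mount']);A=W@M[:3,:3];e=W@M[:3,3]+s['obs']['tcp_pos']
    d=A@d;return e,d/np.linalg.norm(d)
def plane(s,p,z):
    e,d=ray(s,p);return e+d*(z-e[2])/d[2]
def tri(rs):
    P=[np.eye(3)-np.outer(d,d) for e,d in rs]
    x=np.linalg.solve(sum(P),sum(p@e for p,(e,d) in zip(P,rs)))
    return x,[np.linalg.norm(p@(x-e)) for p,(e,d) in zip(P,rs)]
E
python3 - <<'E'
from h import *
t,s=[pickle.load(open(f'pics/{n}0.pkl','rb')) for n in('top','scene')]
A=lambda p:(p[0]/2.7+70-.3,p[1]/2.7+110-.3); B=lambda p:(p[0]/2.7+135-.3,p[1]/2.7+140-.3)
H=dict(pink=((467,265),(318,95),.06),yel=((590,265),(206,123),.06),ys1=((534,337),(236,82),0),ys2=((661,204),(152,194),0),red=((351,261),(422,64),.07),green=((729,291),(63,130),.07),reel=((193,248),(558,69),.026),tin=((40,164),(718,59),.06),
 wTL=((597,43),(268,318),.025),wTR=((755,50),(92,360),.025),wBR=((752,161),(66,266),.025),wBL=((593,158),(235,228),.025),
 bTL=((399,25),(487,268),.025),bTR=((553,39),(319,302),.025),bBR=((543,151),(288,215),.025),bBL=((387,135),(446,188),.025),
 kTL=((174,23),(699,205),.025),kTR=((331,35),(546,243),.025),kBR=((323,143),(500,165),.025),kBL=((165,131),(648,133),.025))
for k,(a,b,z) in H.items():
    x,r=tri([ray(t,A(a)),ray(s,B(b))]);print(k,x.round(4),np.round(r,4)[0],'z text',z,'top@z',plane(t,A(a),z)[:2].round(4))
s=ctrl.get_obs();print(s['time'])
E
```

```text
pink [ 4.501e-01 -2.000e-04  5.750e-02] 0.0005 z text 0.06 top@z [ 0.4498 -0.0007]
yel [ 0.4514 -0.1248  0.0569] 0.0006 z text 0.06 top@z [ 0.451 -0.125]
ys1 [ 0.3784 -0.0696  0.0414] 0.0001 z text 0 top@z [ 0.3789 -0.0724]
ys2 [ 0.5167 -0.2008  0.039 ] 0.0004 z text 0 top@z [ 0.5214 -0.2078]
red [0.4527 0.1173 0.0688] 0.0019 z text 0.07 top@z [0.4519 0.1154]
green [ 0.4253 -0.2652  0.0688] 0.0016 z text 0.07 top@z [ 0.4256 -0.2634]
reel [0.467  0.283  0.0269] 0.0003 z text 0.026 top@z [0.467  0.2829]
tin [0.5481 0.4335 0.0585] 0.0001 z text 0.06 top@z [0.5479 0.4331]
wTL [ 0.6922 -0.1381  0.017 ] 0.0002 z text 0.025 top@z [ 0.6902 -0.137 ]
wTR [ 0.6862 -0.3035  0.0221] 0.0029 z text 0.025 top@z [ 0.6848 -0.3056]
wBR [ 0.5658 -0.3002  0.0214] 0.0009 z text 0.025 top@z [ 0.565  -0.3002]
wBL [ 0.5682 -0.1325  0.0153] 0.001 z text 0.025 top@z [ 0.5663 -0.1324]
bTL [0.7089 0.0752 0.0199] 0.0012 z text 0.025 top@z [0.707  0.0738]
bTR [ 0.6948 -0.0898  0.0225] 0.0005 z text 0.025 top@z [ 0.6939 -0.0901]
bBR [ 0.5743 -0.0789  0.0204] 0.0012 z text 0.025 top@z [ 0.5731 -0.0797]
bBL [0.5904 0.0865 0.0163] 0.0016 z text 0.025 top@z [0.5882 0.0845]
kTL [0.7072 0.3132 0.0205] 0.0001 z text 0.025 top@z [0.7059 0.3121]
kTR [0.6972 0.1465 0.017 ] 0.0001 z text 0.025 top@z [0.6951 0.1457]
kBR [0.5805 0.1532 0.0183] 0.0012 z text 0.025 top@z [0.5789 0.1514]
kBL [0.5921 0.3212 0.02  ] 0.0033 z text 0.025 top@z [0.5897 0.3169]
0.15
```

```bash
python3 -m creep '{"jaw":[60,60,60,60,60],"offset":[[0,0,0],[0,0,0],[0,0,0],[0,0,0],[0,0,0]],"turn":[1,1,1,1,0.15]}' 40
python3 - <<'E'
from h import *
o=ctrl.get_obs();print(o['tcp_pos'],R.from_rotvec(o['ee_rot']).as_matrix().round(3),o['opening'],ctrl.tip_extent,o['time'])
E
```

```text
time: 0.78
tcp_pos: [0.2737, -0.5894, 0.3035]
ee_rot: [-3.141, -0.001, 0.0]
force: [0.5, 0.1, -0.1]
opening: 0.06
grip_force: 0.0
[ 0.27370824 -0.58936     0.30345172] [[ 1.     0.001 -0.   ]
 [ 0.001 -1.     0.001]
 [-0.    -0.001 -1.   ]] 0.06004779968003817 0.0726 0.775
```

```bash
python3 -m creep '{"jaw":[60,60,60,60,60],"offset":[[25,-54,15],[25,-54,15],[25,-54,15],[25,-54,15],[25,-54,15]],"turn":[0,0,0,0,0]}' | head -3
python3 -m creep '{"jaw":[60,60,60],"offset":[[27,-54,10],[0,0,30],[0,0,0]],"turn":[0,0,0]}'
python3 -c "
from h import *
shot('wrist','w1')"
```

```text
time: 1.4
tcp_pos: [0.3992, -0.3177, 0.2285]
ee_rot: [3.141, 0.002, 0.001]
time: 1.78
tcp_pos: [0.4247, -0.2638, 0.1865]
ee_rot: [-3.138, -0.004, 0.007]
force: [0.5, 0.0, -0.2]
opening: 0.0598
grip_force: 0.0
```

View pics/w1.png

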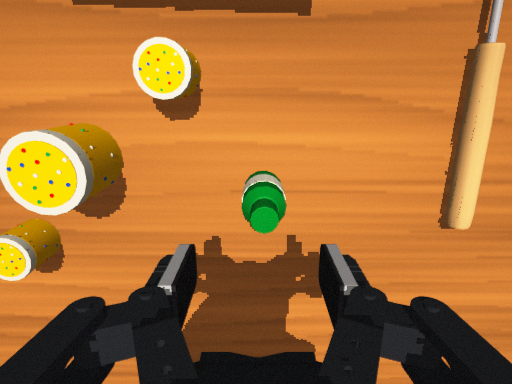

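The wrist view shows the green cap at (264,218), between the fingers; the big yellow lid is at (45,173) and the spatula handle at the right (475,140).

```bash
python3 - <<'E'
from h import *
w=pickle.load(open('pics/w1.pkl','rb'));t=pickle.load(open('pics/top0.pkl','rb'))
print(plane(w,(264,218),.07),plane(w,(45,173),.06),plane(w,(162,68),.04),w['obs']['tcp_pos'])
print(tri([ray(w,(264,218)),ray(t,(729/2.7+69.7,291/2.7+109.7))]),tri([ray(w,(45,173)),ray(t,(590/2.7+69.7,265/2.7+109.7))]))
print(ctrl.get_obs()['ee_rot'])
E
```

```text
[ 0.42544316 -0.2675993   0.07      ] [ 0.4518825 -0.1271016  0.06     ] [ 0.51608293 -0.20215893  0.04      ] [ 0.42466271 -0.26377688  0.18647234]
(array([ 0.42503936, -0.26593699,  0.06676751]), [np.float64(0.0019180860452981082), np.float64(0.0019180860452980863)]) (array([ 0.45122374, -0.12531695,  0.05742163]), [np.float64(7.626831525022752e-06), np.float64(7.626831525086689e-06)])
[-3.14016447e+00 -2.17413469e-03  3.10033575e-03]
```

```bash
python3 -m creep '{"jaw":[60,60,60,60,60],"offset":[[0,2,40],[0,0,40],[0,0,20],[0,0,0],[0,0,0]],"turn":[0,0,0,0,0]}' 
python3 -m creep '{"jaw":[25,25,25,25,25],"offset":[[0,0,0],[0,0,0],[0,0,0],[0,0,0],[0,0,0]],"turn":[0,0,0,0,0]}' 40
```

```text
time: 2.45
tcp_pos: [0.4265, -0.2688, 0.0908]
ee_rot: [3.14, -0.001, 0.004]
force: [0.0, 0.1, 0.5]
opening: 0.0598
grip_force: 0.0
time: 3.08
tcp_pos: [0.4266, -0.2683, 0.0906]
ee_rot: [3.14, 0.001, 0.003]
force: [0.3, 0.3, 4.6]
opening: 0.0312
grip_force: 40.1
```

```bash
python3 -m creep '{"jaw":[25,25,25,25,25],"offset":[[0,0,-40],[0,0,-40],[50,-4,0],[50,-4,0],[50,-3,0]],"turn":[0,0,0,0,0]}'
python3 -m creep '{"jaw":[25,25,25,25],"offset":[[50,-3,0],[1,0,30],[0,0,20],[0,0,0]],"turn":[0,0,0,0]}'
```

```text
time: 3.7
tcp_pos: [0.5771, -0.2561, 0.1692]
ee_rot: [3.141, 0.001, 0.001]
force: [0.5, -1.2, -0.1]
opening: 0.0309
grip_force: 39.8
time: 4.2
tcp_pos: [0.6246, -0.2526, 0.1157]
ee_rot: [-3.139, 0.0, 0.009]
force: [0.3, -0.0, -0.7]
opening: 0.0308
grip_force: 39.8
```

```bash
python3 -m creep '{"jaw":[25,25,25],"offset":[[0,0,17],[0,0,2],[0,0,0]],"turn":[0,0,0]}'
python3 -m creep '{"jaw":[25,25],"offset":[[0,0,2],[0,0,0]],"turn":[0,0]}'
```

```text
time: 4.58
tcp_pos: [0.6266, -0.2536, 0.1001]
ee_rot: [3.142, -0.0, 0.0]
force: [-0.4, -0.1, -0.5]
opening: 0.0311
grip_force: 39.8
time: 4.82
tcp_pos: [0.6269, -0.2535, 0.0983]
ee_rot: [3.141, 0.0, 0.001]
force: [-0.1, -0.2, -0.3]
opening: 0.0305
grip_force: 39.8
```

```bash
python3 -m creep '{"jaw":[25,25],"offset":[[0,0,2],[0,0,0]],"turn":[0,0]}'
python3 -m creep '{"jaw":[25,25],"offset":[[0,0,1.5],[0,0,0]],"turn":[0,0]}'
```

```text
time: 5.08
tcp_pos: [0.6266, -0.2534, 0.0958]
ee_rot: [-3.141, -0.0, 0.0]
force: [-1.0, 0.4, -0.6]
opening: 0.0311
grip_force: 39.8
time: 5.32
tcp_pos: [0.6268, -0.2534, 0.0957]
ee_rot: [-3.141, -0.0, 0.001]
force: [-3.1, 1.7, 5.3]
opening: 0.0309
grip_force: 40.4
```

```bash
python3 -m creep '{"jaw":[55,55,55,55,55],"offset":[[0,0,0],[0,0,0],[0,0,-30],[0,0,-40],[0,0,-30]],"turn":[0,0,0,0,0]}' 
python3 -m creep '{"jaw":[60,60,60,60,60],"offset":[[-25,-53,0],[-25,-53,0],[-25,-53,0],[-25,-53,0],[-25,-53,0]],"turn":[0,0,0,0,0]}' | head -3
python3 -m creep '{"jaw":[60,60,60],"offset":[[-25,-53,0],[-25,-52,0],[0,0,0]],"turn":[0,0,0]}'
python3 -c "
from h import *
shot('wrist','w2');shot('top','t2')"
```

```text
time: 5.95
tcp_pos: [0.627, -0.2536, 0.196]
ee_rot: [3.141, 0.0, 0.002]
force: [0.3, -0.3, -0.1]
opening: 0.055
grip_force: 0.0
time: 6.58
tcp_pos: [0.5006, 0.013, 0.1944]
ee_rot: [-3.141, 0.001, -0.001]
time: 6.95
tcp_pos: [0.4499, 0.1191, 0.1941]
ee_rot: [-3.141, -0.009, 0.0]
force: [-0.3, -0.7, -0.3]
opening: 0.0601
grip_force: 0.0
```

View pics/w2.png

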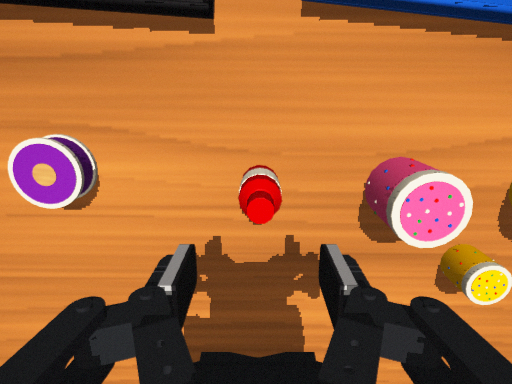

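Red cap at (260,208), pink lid at (430,210), reel hub at (44,174).

```bash
python3 - <<'E'
from h import *
w=pickle.load(open('pics/w2.pkl','rb'));t=pickle.load(open('pics/top0.pkl','rb'))
for p,z,q in (((260,208),.07,(351,261)),((430,210),.06,(467,265)),((44,174),.026,(193,248))):
    print(plane(w,p,z).round(4),tri([ray(w,p),ray(t,(q[0]/2.7+69.7,q[1]/2.7+109.7))])[0].round(4))
E
```

```text
[0.4551 0.1175 0.07  ] [0.4523 0.1168 0.062 ]
[4.507e-01 1.000e-04 6.000e-02] [ 0.45   -0.0008  0.0584]
[0.4661 0.2849 0.026 ] [0.4668 0.2822 0.0296]
```

```bash
python3 -m creep '{"jaw":[60,60,60,60,60],"offset":[[3,2,45],[0,0,40],[0,0,19],[0,0,0],[0,0,0]],"turn":[0,0,0,0,0]}' 
python3 -m creep '{"jaw":[25,25,25,25,25],"offset":[[0,0,0],[0,0,0],[0,0,0],[0,0,0],[0,0,0]],"turn":[0,0,0,0,0]}' 40
```

```text
time: 7.68
tcp_pos: [0.4558, 0.1138, 0.0914]
ee_rot: [-3.141, 0.002, -0.003]
force: [1.1, 0.8, -0.8]
opening: 0.0599
grip_force: 0.0
time: 8.3
tcp_pos: [0.4557, 0.1146, 0.0919]
ee_rot: [3.142, 0.001, 0.004]
force: [0.4, -1.7, 5.9]
opening: 0.0308
grip_force: 40.1
```

```bash
python3 -m creep '{"jaw":[25,25,25,25,25],"offset":[[0,0,-50],[0,0,-45],[29,50,0],[29,50,0],[29,50,0]],"turn":[0,0,0,0,0]}'
python3 -m creep '{"jaw":[25,25,25,25,25],"offset":[[29,50,0],[28,50,0],[28,49,20],[0,0,40],[0,0,0]],"turn":[0,0,0,0,0]}'
```

```text
time: 8.93
tcp_pos: [0.5422, -0.0368, 0.1857]
ee_rot: [-3.142, -0.001, -0.001]
force: [0.2, -0.4, -0.6]
opening: 0.0311
grip_force: 39.9
time: 9.55
tcp_pos: [0.624, -0.1838, 0.1207]
ee_rot: [-3.138, 0.001, 0.014]
force: [-0.0, 0.9, -0.5]
opening: 0.0309
grip_force: 39.9
```

```bash
python3 -m creep '{"jaw":[25,25,25,25],"offset":[[0,0,15],[0,0,4],[0,0,2],[0,0,0]],"turn":[0,0,0,0]}'
python3 -m creep '{"jaw":[25,25],"offset":[[0,0,1.5],[0,0,0]],"turn":[0,0]}'
```

```text
time: 10.05
tcp_pos: [0.627, -0.1843, 0.1052]
ee_rot: [3.141, 0.001, 0.002]
force: [0.6, 0.1, -0.2]
opening: 0.0308
grip_force: 39.9
time: 10.3
tcp_pos: [0.6267, -0.1844, 0.1031]
ee_rot: [3.142, 0.0, 0.0]
force: [-0.2, -0.0, -0.9]
opening: 0.0305
grip_force: 39.9
```

```bash
python3 -m creep '{"jaw":[25,25,25],"offset":[[0,0,4],[0,0,1],[0,0,0]],"turn":[0,0,0]}'
python3 -m creep '{"jaw":[25,25],"offset":[[0,0,2],[0,0,0]],"turn":[0,0]}'
```

```text
time: 10.68
tcp_pos: [0.6265, -0.1844, 0.0976]
ee_rot: [-3.141, -0.0, 0.001]
force: [-0.3, 1.1, -0.0]
opening: 0.0307
grip_force: 39.9
time: 10.92
tcp_pos: [0.627, -0.1846, 0.097]
ee_rot: [3.142, 0.0, 0.0]
force: [-3.2, 1.2, 4.7]
opening: 0.0308
grip_force: 40.4
```

```bash
python3 -m creep '{"jaw":[52,52,52,52,52],"offset":[[0,0,0],[0,0,0],[0,0,-30],[0,0,-40],[0,0,-40]],"turn":[0,0,0,0,0]}' 
python3 -m creep '{"jaw":[82,82,82,82,82],"offset":[[-50,-15,0],[-50,-15,0],[-50,-15,0],[-26,-14,0],[0,0,0]],"turn":[0,0,0,0,0]}'
python3 -c "
from h import *
shot('wrist','w3');shot('top','t3')"
```

```text
time: 11.55
tcp_pos: [0.6264, -0.1844, 0.2065]
ee_rot: [-3.141, -0.0, 0.001]
force: [0.3, -1.3, -0.3]
opening: 0.0522
grip_force: 0.0
time: 12.18
tcp_pos: [0.4493, -0.1248, 0.2055]
ee_rot: [-3.142, -0.001, 0.0]
force: [-0.2, -0.8, -0.2]
opening: 0.0819
grip_force: 0.0
```

View pics/w3.png

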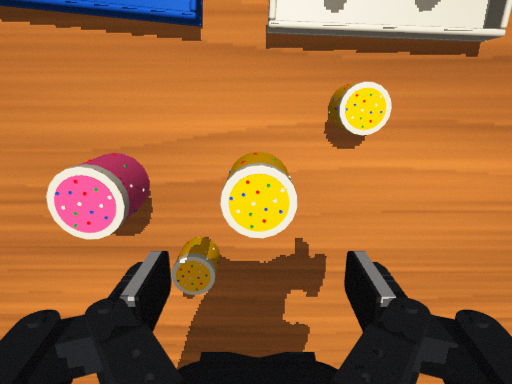

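```bash
python3 -m creep '{"jaw":[82,82,82,82,82],"offset":[[2,0,50],[0,0,45],[0,0,19],[0,0,0],[0,0,0]],"turn":[0,0,0,0,0]}' 
python3 -m creep '{"jaw":[45,45,45,45,45],"offset":[[0,0,0],[0,0,0],[0,0,0],[0,0,0],[0,0,0]],"turn":[0,0,0,0,0]}' 45
```

```text
time: 12.9
tcp_pos: [0.454, -0.1261, 0.093]
ee_rot: [3.141, 0.0, 0.003]
force: [0.1, -0.6, 0.2]
opening: 0.0822
grip_force: 0.0
time: 13.52
tcp_pos: [0.4537, -0.1258, 0.0935]
ee_rot: [3.141, 0.0, 0.004]
force: [-1.2, -0.2, 5.3]
opening: 0.0544
grip_force: 46.9
```

```bash
python3 -m creep '{"jaw":[45,45,45,45,45],"offset":[[0,0,-40],[0,0,-35],[46,-20,0],[46,-20,0],[46,-20,0]],"turn":[0,0,0,0,0]}'
python3 -m creep '{"jaw":[45,45,45,45,45],"offset":[[46,-20,0],[0,0,30],[0,0,25],[0,0,5],[0,0,0]],"turn":[0,0,0,0,0]}'
```

```text
time: 14.15
tcp_pos: [0.5917, -0.0647, 0.1669]
ee_rot: [3.141, 0.0, 0.0]
force: [0.7, -0.0, -0.7]
opening: 0.0546
grip_force: 48.4
time: 14.78
tcp_pos: [0.6365, -0.0455, 0.1069]
ee_rot: [-3.142, -0.0, 0.001]
force: [-0.3, 0.5, -1.7]
opening: 0.0548
grip_force: 48.3
```

Target contact about 0.0985.

```bash
python3 -m creep '{"jaw":[45,45,45,45],"offset":[[0,0,4],[0,0,2],[0,0,1],[0,0,0]],"turn":[0,0,0,0]}'
python3 -m creep '{"jaw":[45,45],"offset":[[0,0,2],[0,0,0]],"turn":[0,0]}'
```

```text
time: 15.28
tcp_pos: [0.6366, -0.0455, 0.1]
ee_rot: [3.142, 0.0, 0.0]
force: [0.5, 0.0, -1.5]
opening: 0.0548
grip_force: 48.3
time: 15.52
tcp_pos: [0.637, -0.0454, 0.0986]
ee_rot: [3.142, 0.0, 0.001]
force: [-1.4, 1.1, 2.2]
opening: 0.0548
grip_force: 48.3
```

```bash
python3 -m creep '{"jaw":[70,70,70,70,70],"offset":[[0,0,0],[0,0,0],[0,0,-30],[0,0,-40],[0,0,-10]],"turn":[0,0,0,0,0]}' 
python3 -m creep '{"jaw":[82,82,82,82,82],"offset":[[-50,-12,0],[-50,-12,0],[-50,-12,0],[-35,-9,0],[0,0,0]],"turn":[0,0,0,0,0]}'
python3 -m creep '{"jaw":[82,82,82,82,82],"offset":[[0,0,40],[0,0,35],[0,0,9],[0,0,0],[0,0,0]],"turn":[0,0,0,0,0]}'
```

```text
time: 16.15
tcp_pos: [0.6383, -0.0457, 0.1814]
ee_rot: [3.141, 0.0, 0.009]
force: [-0.3, -0.7, -0.5]
opening: 0.0699
grip_force: 0.0
time: 16.77
tcp_pos: [0.4491, 0.0001, 0.1762]
ee_rot: [-3.141, -0.001, 0.004]
force: [0.3, -0.7, 0.3]
opening: 0.0821
grip_force: 0.0
time: 17.4
tcp_pos: [0.453, -0.0007, 0.0954]
ee_rot: [3.141, 0.0, 0.004]
force: [0.3, -0.3, 0.9]
opening: 0.0825
grip_force: 0.0
```

```bash
python3 -m creep '{"jaw":[45,45,45,45,45],"offset":[[0,0,0],[0,0,0],[0,0,0],[0,0,0],[0,0,0]],"turn":[0,0,0,0,0]}' 45
python3 -m creep '{"jaw":[45,45,45,45,45],"offset":[[0,0,-40],[0,0,-35],[48,-11,0],[48,-11,0],[48,-11,0]],"turn":[0,0,0,0,0]}'
python3 -m creep '{"jaw":[45,45,45,45,45],"offset":[[48,-11,0],[0,0,30],[0,0,25],[0,0,5],[0,0,0]],"turn":[0,0,0,0,0]}'
```

```text
time: 18.02
tcp_pos: [0.4525, -0.0006, 0.0954]
ee_rot: [3.141, 0.001, 0.003]
force: [-2.0, -0.5, 5.8]
opening: 0.0548
grip_force: 46.8
time: 18.65
tcp_pos: [0.5969, 0.033, 0.1691]
ee_rot: [3.142, 0.0, 0.001]
force: [-0.2, -0.4, -1.5]
opening: 0.0546
grip_force: 48.0
time: 19.27
tcp_pos: [0.6435, 0.0435, 0.109]
ee_rot: [-3.142, -0.0, 0.0]
force: [0.5, 0.9, -1.3]
opening: 0.055
grip_force: 48.0
```

Contact expected at 0.1004.

```bash
python3 -m creep '{"jaw":[45,45,45,45],"offset":[[0,0,4],[0,0,2],[0,0,1],[0,0,0]],"turn":[0,0,0,0]}'
python3 -m creep '{"jaw":[45,45],"offset":[[0,0,2],[0,0,0]],"turn":[0,0]}'
```

```text
time: 19.77
tcp_pos: [0.6436, 0.0436, 0.102]
ee_rot: [-3.142, -0.0, -0.0]
force: [0.1, 0.5, -1.7]
opening: 0.0548
grip_force: 48.0
time: 20.02
tcp_pos: [0.6439, 0.0436, 0.1004]
ee_rot: [3.142, 0.0, 0.001]
force: [-1.2, -0.4, 2.1]
opening: 0.0544
grip_force: 48.3
```

```bash
python3 -m creep '{"jaw":[70,70,70,70,70],"offset":[[0,0,0],[0,0,0],[0,0,-30],[0,0,-40],[0,0,-10]],"turn":[0,0,0,0,0]}' 
python3 -m creep '{"jaw":[82,82,82,82,82],"offset":[[-36,-48,0],[-36,-48,0],[-35,-48,0],[-35,-48,0],[-35,-48,0]],"turn":[0,0,0,0,0]}' | head -3
python3 -m creep '{"jaw":[82,82,82,82,82],"offset":[[0,0,0],[0,0,40],[0,0,30],[0,0,20],[0,0,0]],"turn":[0,0,0,0,0]}'
```

```text
time: 20.65
tcp_pos: [0.6453, 0.0435, 0.1835]
ee_rot: [3.141, 0.0, 0.009]
force: [-0.3, 0.1, 0.7]
opening: 0.0702
grip_force: 0.0
time: 21.28
tcp_pos: [0.4648, 0.2846, 0.1789]
ee_rot: [3.141, -0.0, -0.002]
time: 21.9
tcp_pos: [0.4658, 0.2824, 0.0878]
ee_rot: [3.14, -0.001, -0.006]
force: [-0.0, -1.1, 1.0]
opening: 0.0819
grip_force: 0.0
```

```bash
python3 -m creep '{"jaw":[82,82,82,82],"offset":[[0,0,7],[0,0,4],[0,0,0],[0,0,0]],"turn":[0,0,0,0]}'
python3 -m creep '{"jaw":[45,45,45,45,45],"offset":[[0,0,0],[0,0,0],[0,0,0],[0,0,0],[0,0,0]],"turn":[0,0,0,0,0]}' 35
python3 -m creep '{"jaw":[45,45,45,45],"offset":[[0,0,-40],[0,0,-30],[0,0,0],[0,0,0]],"turn":[0,0,0,0]}'
```

```text
time: 22.4
tcp_pos: [0.4668, 0.2837, 0.0794]
ee_rot: [-3.141, -0.001, -0.001]
force: [-0.2, 0.0, 0.5]
opening: 0.0818
grip_force: 0.0
time: 23.02
tcp_pos: [0.4669, 0.2837, 0.0796]
ee_rot: [-3.141, -0.0, -0.001]
force: [-2.3, -0.6, 5.3]
opening: 0.0537
grip_force: 36.1
time: 23.52
tcp_pos: [0.4659, 0.2832, 0.1476]
ee_rot: [3.141, 0.0, -0.003]
force: [-0.5, -0.1, -0.2]
opening: 0.054
grip_force: 37.1
```

```bash
python3 -m creep '{"jaw":[45,45,45,45,45],"offset":[[45,13,0],[44,13,0],[44,12,0],[44,12,0],[0,0,0]],"turn":[0,0,0,0,0]}' | head -3
python3 -m creep '{"jaw":[45,45,45,45,45],"offset":[[0,0,30],[0,0,20],[0,0,6],[0,0,0],[0,0,0]],"turn":[0,0,0,0,0]}'
```

```text
time: 24.15
tcp_pos: [0.645, 0.232, 0.1462]
ee_rot: [3.141, -0.004, -0.004]
time: 24.78
tcp_pos: [0.6442, 0.2339, 0.0942]
ee_rot: [-3.141, -0.001, -0.003]
force: [-0.0, 0.5, 0.2]
opening: 0.054
grip_force: 37.1
```

```bash
python3 -m creep '{"jaw":[45,45,45,45],"offset":[[0,0,5],[0,0,2],[0,0,1],[0,0,0]],"turn":[0,0,0,0]}'
python3 -m creep '{"jaw":[45,45],"offset":[[0,0,2],[0,0,0]],"turn":[0,0]}'
```

```text
time: 25.28
tcp_pos: [0.6436, 0.2335, 0.0849]
ee_rot: [3.142, 0.0, -0.0]
force: [0.4, -1.0, -0.7]
opening: 0.0538
grip_force: 37.1
time: 25.52
tcp_pos: [0.6438, 0.2336, 0.0847]
ee_rot: [3.141, 0.0, -0.0]
force: [-4.4, -2.1, 7.7]
opening: 0.0542
grip_force: 37.7
```

Contact as predicted; release, back off, and look.

```bash
python3 -m creep '{"jaw":[70,70,70,70,70],"offset":[[0,0,0],[0,0,0],[0,0,-30],[0,0,-40],[0,0,-40]],"turn":[0,0,0,0,0]}' 
python3 -m creep '{"jaw":[70,70,70,70,70],"offset":[[-50,0,-20],[-50,0,-20],[-50,0,-20],[-50,0,-20],[0,0,0]],"turn":[0,0,0,0,0]}'
python3 - <<'E'
from h import *
a=shot('top','t9')['image'][:,:,::-1][100:250,60:360];b=shot('scene','s9')['image'][:,:,::-1][130:280,130:430]
cv2.imwrite('pics/c9.png',np.vstack([cv2.resize(x,(600,300),interpolation=cv2.INTER_CUBIC) for x in(a,b)]))
E
```

```text
time: 26.15
tcp_pos: [0.6433, 0.2335, 0.1934]
ee_rot: [3.141, 0.0, -0.001]
force: [0.2, 0.2, 0.7]
opening: 0.0699
grip_force: 0.0
time: 26.78
tcp_pos: [0.4419, 0.2339, 0.2748]
ee_rot: [-3.14, -0.003, -0.006]
force: [1.0, 0.3, 0.4]
opening: 0.0699
grip_force: 0.0
```

View pics/c9.png

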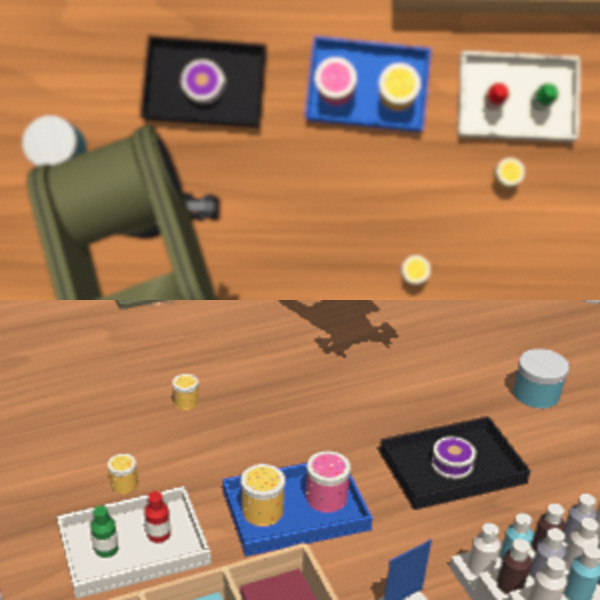

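All five stand well inside their trays: reel (202,80), pink (335,77), yellow (399,86), red (497,94) and green (547,94) in the top half. The tin has not moved and the arm is clear.

```bash
python3 -c "
from rig import ctrl
print(ctrl.sign_off())"
```

```text
the job is handed in; nothing more can be done
None
```

I placed both tubs in the blue tray, both bottles in the white and the reel flat in the black, then handed the job in at about 27 s; the final pictures show all five upright and inside their trays, but sign-off returned no verdict.

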